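# Key the index disc onto the rotary stage

### The job

The notched metal disc on the rotary stage is standing high because its notch is not over the brass pin. Push the disc's orange tab round with a fingertip, without pinching it, until the notch stands over the pin, then press the disc down on its hub until it is fully home, and take the hand clear. Do not lift the disc, and leave the small parts round the stage where they are.

Things in the scene. Friction and masses are not known exactly. Their poses are not given: they have to be found in the camera images.
- rotary_stage: The stage, bolted to the bench: a round stand 150 mm across at its grey foot, narrowing to a black flange 132 mm across whose top is 46 mm above the bench. Origin: on its vertical axis at bench level; the pin stands on the side of its own -x axis.
- pin (a point): Top of the fixed brass pin: 10 mm thick, domed, standing 9 mm up from the flange, 56 mm from the stage's axis, so that its outer half shows outside the disc's edge. A yellow mark on the flange's edge lies beside it. This point is 55 mm above the bench.
- notch (a point): The notch of the disc: point on the underside of the disc, in the middle of the notch's width, 56 mm from the axis (at the disc's edge). The notch is 19 mm wide and 16 mm deep inward, open at the edge; a red line on the top face runs from it toward the hub. The disc can go down only when this point is within about 4.5 mm of the pin sideways. The disc is 112 mm across and 10 mm thick; its top face is 67 mm above the bench while it stands high and 57 mm when home.
- hub (a point): Top centre of the disc's dark hub, on the axis, a boss 25 to 31 mm across and 3 mm higher than the disc's top face (70 mm above the bench when high, 60 mm when home). Pressing place. Pressing down takes about 4 to 6 N against a tight fit; the disc stays at the height where it is left and does not sink by itself.
- tab (a point): Middle of the orange thumb tab on the disc, on the side opposite the notch, 38 mm from the axis: an upright fin, 26 mm long along the radius, 10 mm thick, 21 mm tall above the disc's top face (this point is half-way up). Pushed sideways on either face it turns the disc; about 1.6 N keeps it turning, and it stops when the push stops. Turns without end either way.
- index_disc (a joint): Turn of the disc in rad, counter-clockwise from above is positive. 0 (and every whole turn, 6.283) is the notch over the pin; at the start between 1.0 and 5.28.
- disc_press (a joint): How far the disc is pressed down, in m: 0 standing high as at the start, 0.010 fully home. Off the notch the pin stops it at 0.002 to 0.003 (under a firm push).
- tab_side_a: One flat side of the orange tab (the side facing counter-clockwise seen from above); origin at its foot. Part of the disc.
- tab_side_b: The other flat side of the orange tab (the side facing clockwise); origin at its foot. Part of the disc.
- capacitor_0: Bystander, loose: black round capacitor, 18 x 18 x 32 mm, standing. Origin: centre of its underside.
- relay: Bystander, loose: small black box-shaped relay, 22 x 28 x 24 mm. Origin: centre of its underside.
- heatsink_a: Bystander, loose: silver finned heat sink, 40 x 40 x 18 mm. Origin: centre of its underside.
- usb_stick: Bystander, loose: black memory stick with a silver plug, 18 x 52 x 9 mm, lying. Origin: centre of its underside.

How it is judged (in metres and radians):
On the way:
1. the notch stands over the pin, the disc still high (horizontal distance between notch and pin below 0.0065 m and value of joint disc_press below 0.0055 m), for 0.02 s.
At the end, for the whole second after the job is handed in: the disc is pressed home (at least 8.5 of its 10 mm down) with its notch round the pin (middle of the notch within 6.5 mm of the pin's axis), at rest (horizontal distance between notch and pin below 0.0065 m and value of joint disc_press above 0.0085 m and velocity of joint index_disc between -0.05 and 0.05 rad/s); the robot touches nothing.
It fails at once if the tab is pinched: fingers push on both of its flat sides at once (over 1 N each) (contact force between each of tab_side_a, tab_side_b and the fingers above 1 N).
It fails at once if the disc is lifted more than 3 mm above its starting height (value of joint disc_press below -0.003 m).
It fails at once if a small part beside the stage is lifted or shifted by more than 20 mm (distance of any of capacitor_0, relay, heatsink_a, usb_stick from where it was at the start of the episode above 0.02 m).
It also fails if it takes over 51 s, if anything falls off the work surface, if the arm or the gripper's body presses on something with over 40 N, if the wrist force passes 120 N, or if a joint passes its speed limit or range.

### The arm

A 7-joint arm with a two-finger parallel gripper is mounted at the origin on a cart in front of the work surface, level with it; the furniture and walls round the work are solid. World frame = base frame: x ahead of the robot, y to its left, z up, the work surface at z = 0. Lengths are in mm, angles in rad, forces in N, time in s.
With the tool pointing down it reaches from about 400 to 875 mm from the base axis. Payload 4.4 kg.
Tool frame: the origin (TCP) lies between the finger pads; the fingertips stand ctrl.finger_overhang ahead of it and the grasp point (between the pads) lies 11 mm behind it (ctrl.finger_overhang is the distance from the TCP to the fingertips, in mm); z points along the fingers, y is the direction in which the jaws open and shut (so a half turn about z gives the same grasp; the last joint's range is limited). The gripper opens to 85 mm and grips with 20 to 120 N. Pads are 22 mm wide; open, the fingers measure 114 mm over their backs; the gripper's body (76 mm by 85 mm) begins 54 mm behind the grasp point. The pads swing forward as they close: fully open they stand 13 mm farther back than shut.
Start: joints at [1.242, 0.628, 0.038, 1.517, -0.027, 0.996, -0.02], TCP at [168.888, -627.69, 239.313] pointing down, gripper open.
Joint ranges: [-3.06, 3.06], [-0.37, 2.12], [-1.25, 1.32], [0.18, 2.47], [-1.1, 4.24], [0.23, 1.98], [-2.94, 2.94]. Speed limits (rad/s): [2.57, 2.57, 3.14, 3.14, 3.14, 3.14, 3.14].

### API

Orientations are given as [roll, pitch, yaw] about the fixed x, y, z axes, in that order (R = Rz(yaw) Ry(pitch) Rx(roll)).
In Python, from cell import ctrl gives the robot as it stands. The module is installed in compiled form; this text tells all that it offers.
- The arm moves only by the tool step_arm, never from a script. Its argument "deltas" is a list that holds one entry, the list of rows, each a list of 7 numbers: the opening, from 0 (shut) to 1 (fully open), then the shift along the world's x, y, z in mm, then the turn, a rotation vector about the world's x, y, z in rad. In form: [[[grip, tx, ty, tz, rx, ry, rz], ...]]. A call has 1 to 10 rows; each row shifts and turns the commanded pose from where the row before left it; what a row does not reach is not made up. A row lasts 1/12 s, in which the tool goes at most 41.7 mm and 7.16 degrees, less where a joint would pass 70% of its speed; a pose out of reach is approached as far as the arm can. A call is refused whole if a number of a shift passes 41.7 or a number of a turn 0.125, either way. A call with a gripper value outside its range is refused whole. The fingers move at their own pace and stop on an object; the grip force is fixed at half the most. Time passes only in rows, so rows that do not move let the fingers close. It gives the time, the measured TCP pose, the force and the opening at its end, in the units of the state.
- ctrl.read_state(): the state, without advancing time (a new reading comes with each control period).
- ctrl.get_image(name): name is "side" or "top"; returns (picture, depth): 480x640x3 uint8, red, green, blue; 480x640 float32, mm along the optical axis (not along the pixel's ray), 0 where there is no reading.
- ctrl.camera_info(name): a dict with "intrinsics" (3x3 intrinsics, pixels), "rvec" (rotation vector, rad) and "tvec" (3), from world to camera coordinates, as OpenCV has them. Camera axes: x right, y down, z forward; pixel columns grow to the right and rows downward; lengths in mm; the calibration is good to about 2 mm. A picture is of the moment at which its call begins. camera_info takes no time and is no camera call.
- ctrl.finish_job(): hands the job in, once; it reports no verdict.
The state is a dict: "clock": time; "qpos": joint angles; "qd": joint speeds; "tau": joint torques, N m; "eef_pos": TCP position; "tool_rot": TCP orientation; "force": force on the tool from outside, world axes, zero at the start; "torque": the same for the moment, N m; "width": finger opening in mm.
Only numpy, scipy, OpenCV 4.12 (cv2) and the standard library are available. Lean on these libraries where they do the work, as an engineer would, in place of code of your own. Each camera call takes 0.05 s, during which the arm holds its last target.

## Working session

There is one attempt and no reset: what is moved stays moved. The work goes in short steps, Python scripts to look and compute and a tool call to move; the robot and the scene stay as the last step left them, time stands still between calls to the robot, and variables do not carry over. Pictures are saved under pics/ and viewed, and the job is handed in when it is done.

Besides the shell and the picture viewer there is one more tool, called as name([rows], argument=value, ...), one row to a line, values as JSON. step_arm: Moves the arm, as the interface text tells. Its arguments: {"type":"object","properties":{"deltas":{"type":"array"}},"required":["deltas"]}

```bash
mkdir -p pics; python3 - <<'E'
from cell import ctrl
import cv2,numpy as np
s=ctrl.read_state(); print(s, ctrl.finger_overhang)
for n in("top","side"):
    p,d=ctrl.get_image(n); cv2.imwrite(f"pics/{n}0.png",p[:,:,::-1]); np.savez(f"{n}0.npz",p=p,d=d)
    c=ctrl.camera_info(n); print(n,c)
E
```

```text
{'clock': 0.0, 'qpos': array([ 1.2421882 ,  0.62932848,  0.03844757,  1.5183986 , -0.02701899,
        0.99627699, -0.01998327]), 'qd': array([ 1.29215967e-03, -2.59611808e-04, -2.76389225e-03, -6.08414035e-06,
        2.87637072e-04, -5.49989806e-04, -1.32788736e-03]), 'tau': array([-5.19372134e-04, -5.63407874e+01,  1.22601282e+00, -1.93446797e+01,
        1.10722924e-02,  1.06595099e-02, -9.46355421e-07]), 'eef_pos': array([ 168.73477033, -627.07699425,  238.39081382]), 'tool_rot': array([-3.13969929e+00,  1.19781430e-05,  2.62809290e-01]), 'force': array([-0.63428412,  0.33389701, -0.09271459]), 'torque': array([ 0.03300091, -0.02811992, -0.01153504]), 'width': 85.57055721558548} 8.0
top {'intrinsics': array([[563.42489298,   0.        , 325.24649972],
       [  0.        , 563.42489298, 238.21728908],
       [  0.        ,   0.        ,   1.        ]]), 'rvec': array([ 2.1653628 , -2.12110738,  0.20084524]), 'tvec': array([-346.37261585,  529.67187879,  843.15499708])}
side {'intrinsics': array([[538.98695441,   0.        , 313.919803  ],
       [  0.        , 538.98695441, 242.86462705],
       [  0.        ,   0.        ,   1.        ]]), 'rvec': array([ 1.92107205, -0.58394207,  0.40215436]), 'tvec': array([-603.7103709 ,   57.76019026,  840.3673172 ])}
```

View pics/top0.png

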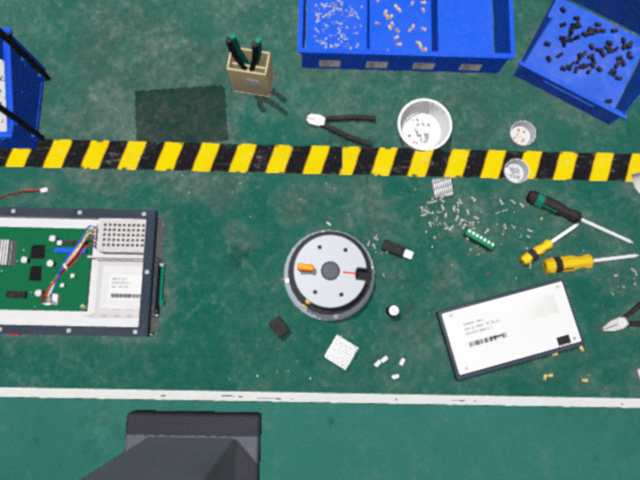

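View pics/side0.png

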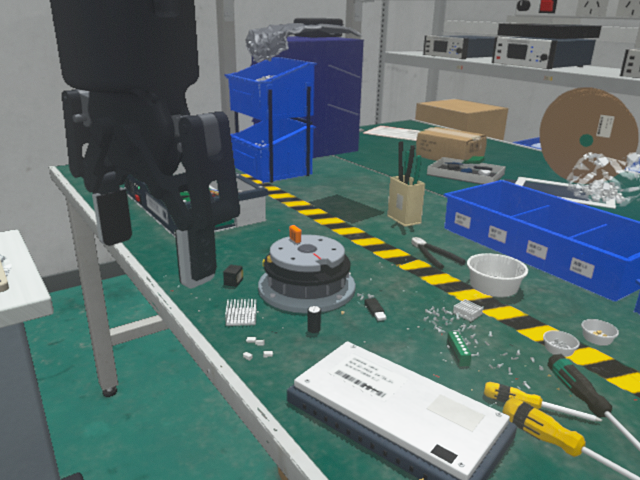

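The top view shows the disc centred near (330,271), the tab at (306,267) and the notch at (362,274). There is a yellow mark near (307,303). Next I'll measure them.

```bash
cat > h.py <<'E'
import numpy as np,cv2
from cell import ctrl
def cam(n):
    c=ctrl.camera_info(n); R=cv2.Rodrigues(np.array(c["rvec"]))[0]; return c["intrinsics"],R,np.array(c["tvec"])
def plane(n,uv,z):
    K,R,t=cam(n); uv=np.atleast_2d(np.array(uv,float))
    r=np.c_[uv,np.ones(len(uv))]@np.linalg.inv(K).T@R   # world dirs
    o=-R.T@t; return o+r*((z-o[2])/r[:,2])[:,None]
def proj(n,X):
    K,R,t=cam(n); p=(R@np.atleast_2d(X).T).T+t; p=p@K.T; return p[:,:2]/p[:,2:]
E
python3 - <<'E'
from h import *
z=np.load("top0.npz");p=z["p"]
hsv=cv2.cvtColor(p,cv2.COLOR_RGB2HSV)
def m(n,lo,hi,zz,box=(270,220,400,330)):
    k=cv2.inRange(hsv,np.array(lo),np.array(hi)); b=np.zeros_like(k); x0,y0,x1,y1=box; b[y0:y1,x0:x1]=k[y0:y1,x0:x1]
    n_,l,st,c=cv2.connectedComponentsWithStats(b)
    for i in range(1,n_):
        if st[i,4]>3: print(n,st[i],c[i].round(1),plane("top",c[i],zz).round(1))
m("orange",(5,150,120),(18,255,255),88)
m("yellow",(19,120,100),(35,255,255),46)
m("red",(0,120,100),(4,255,255),67)
m("red2",(172,120,100),(180,255,255),67)
m("white",(0,0,150),(180,40,255),67)
c=cv2.resize(p[220:330,270:420],None,fx=5,fy=5,interpolation=cv2.INTER_CUBIC); cv2.imwrite("pics/topz.png",c[:,:,::-1])
s=np.load("side0.npz")["p"]; c=cv2.resize(s[215:345,215:395],None,fx=4.4,fy=4.4,interpolation=cv2.INTER_CUBIC); cv2.imwrite("pics/sidez.png",c[:,:,::-1])
E
```

```text
orange [300 264   5   1   5] [302. 264.] [[ 490.1 -300.6   88. ]]
orange [298 265  16   6  44] [306.3 268.4] [[ 483.6 -307.2   88. ]]
yellow [298 264  14   5  44] [304.6 266.4] [[ 491.5 -303.8   46. ]]
yellow [305 300   6   5  19] [307.2 301.9] [[ 436.  -309.2   46. ]]
yellow [303 304   4   3   8] [304.2 305.1] [[ 431.  -304.8   46. ]]
white [326 221   5   5  14] [328.4 223.1] [[ 557.5 -339.4   67. ]]
white [283 231  38  88 411] [294.8 280.5] [[ 467.  -289.8   67. ]]
white [320 230   5   2   9] [322.2 230.6] [[ 545.5 -330.1   67. ]]
white [ 294  235   72   73 3568] [329.5 270.7] [[ 483.1 -342.4   67. ]]
white [374 235   4   5  13] [375.5 237.5] [[ 536.5 -413.    67. ]]
white [367 241   3   5   8] [368.2 243. ] [[ 527.5 -401.7   67. ]]
white [362 245  12  25  44] [369.  257.9] [[ 504.3 -403.1   67. ]]
white [373 244   3   5   8] [373.9 246. ] [[ 523.  -410.5   67. ]]
white [389 305  10  10  82] [393.5 309.8] [[ 425.7 -440.8   67. ]]
white [334 315   4   4  15] [335.4 316.4] [[ 413.9 -352.6   67. ]]
```

View pics/topz.png

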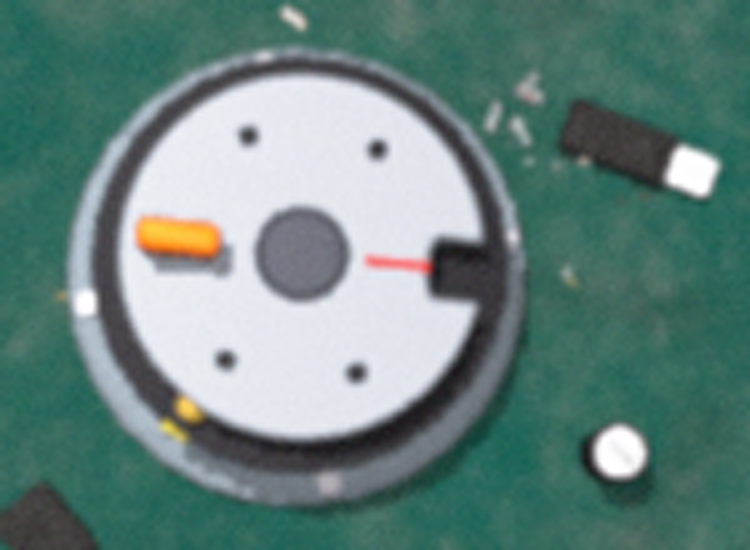

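View pics/sidez.png

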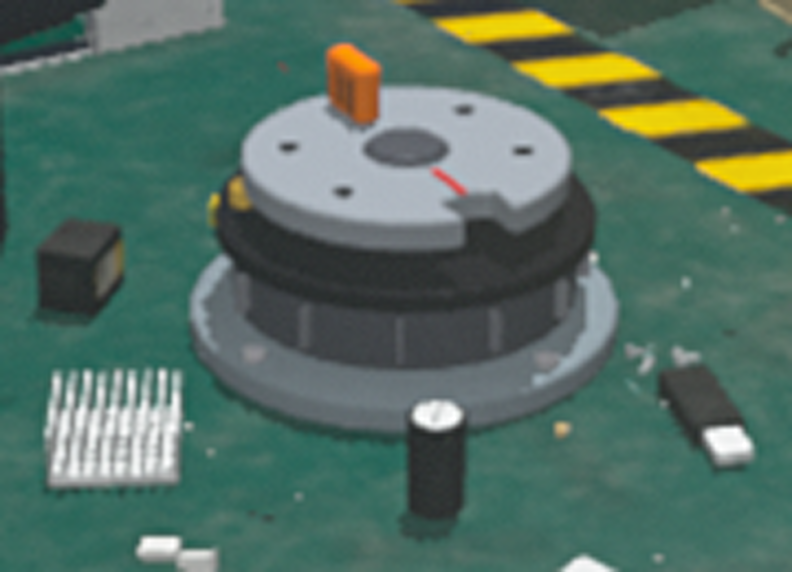

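```bash
python3 - <<'E'
from h import *
f=lambda x,y:((x+.5)/5+270-.5,(y+.5)/5+220-.5)
hub=plane("top",f(302,254),70)[0]
disc=plane("top",f(302,256),67)[0]
n=plane("top",[f(366,261),f(430,267)],67)
nb=plane("top",f(460,270),67)[0]
tab=plane("top",f(180,236),88)[0]
tabe=plane("top",[f(138,234),f(220,239)],88)
pin=plane("top",f(188,408),55)[0]; mk=plane("top",f(173,430),46)[0]
print(hub,disc,"\n",n,nb,"\n",tab,tabe,"\n",pin,mk)
K=[]
p=np.load("top0.npz")["p"]
# disc outline
hsv=cv2.cvtColor(p,cv2.COLOR_RGB2HSV); m=cv2.inRange(hsv,np.array((0,0,150)),np.array((180,40,255)))
n_,l,st,c=cv2.connectedComponentsWithStats(m); i=l[250,330]; b=(l==i).astype('uint8')
ct=max(cv2.findContours(b,0,1)[0],key=len); h=cv2.convexHull(ct)[:,0]
w=plane("top",h,67); print("circle",cv2.minEnclosingCircle(w[:,:2].astype('float32')))
C=disc
for nm,q in(("red0",n[0]),("red1",n[1]),("notch",nb),("tab",tab),("pin",pin),("mark",mk)):
    v=(q-C)[:2]; print(nm,np.hypot(*v).round(1),np.degrees(np.arctan2(v[1],v[0])).round(1))
# side check
print(proj("side",[hub,[*tab[:2],88]]))
# bystanders
for nm,uv,z in(("cap",(393.5,309.8),32),("relay",(278,328),24),("hs",(341,352),18),("usb",(397,250),9)): print(nm,plane("top",uv,z))
E
```

```text
[ 483.31660244 -343.15813239   70.        ] [ 483.03296777 -343.25306191   67.        ] 
 [[ 481.90971868 -362.90950246   67.        ]
 [ 480.47819148 -382.57679233   67.        ]] [ 479.74931497 -391.79818978   67.        ] 
 [ 485.95681369 -306.05230275   88.        ] [[ 486.28991808 -293.48419086   88.        ]
 [ 485.310058   -318.03408722   88.        ]] 
 [ 436.62443589 -309.30970566   55.        ] [ 430.2295265 -304.7171288   46.       ]
circle ((483.6832275390625, -342.892578125), 56.194549560546875)
red0 19.7 -93.3
red1 39.4 -93.7
notch 48.7 -93.9
tab 37.3 85.5
pin 57.5 143.8
mark 65.4 143.9
[[307.21411402 246.99768955]
 [295.35799371 227.58534406]]
cap [[ 427.09851566 -445.72879995   32.        ]]
relay [[ 395.28590356 -263.88080253   24.        ]]
hs [[ 359.72278883 -364.29575198   18.        ]]
usb [[ 526.23882519 -454.90652122    9.        ]]
```

The measurements:

| Item | Value |
|---|---|
| Axis | about (483.5, −343) |
| Tab direction | 86° |
| Notch direction | −94° |
| Pin direction | 144° |

The disc therefore has to turn about 122° clockwise. I'll push the tab's counter-clockwise face with the fingers shut.

step_arm([
  [[0, 14.4, 16.2, 0, 0, 0, 0.062], [0, 14.4, 16.2, 0, 0, 0, 0.062], [0, 14.4, 16.2, 0, 0, 0, 0.062], [0, 14.4, 16.2, 0, 0, 0, 0.062], [0, 14.4, 16.2, 0, 0, 0, 0.062], [0, 14.4, 16.2, 0, 0, 0, 0.062], [0, 14.4, 16.2, 0, 0, 0, 0.062], [0, 14.4, 16.2, 0, 0, 0, 0.062], [0, 14.4, 16.2, 0, 0, 0, 0.062], [0, 14.4, 16.2, 0, 0, 0, 0.062]],
])

```text
clock: 0.93
eef_pos: [314.2, -464.1, 239.3]
tool_rot: [3.142, -0.0, 0.889]
force: [0.5, 0.0, -0.3]
width: 0.1
```

step_arm([
  [[0, 14.4, 16.2, -5, 0, 0, 0.062], [0, 14.4, 16.2, -5, 0, 0, 0.062], [0, 14.4, 16.2, -5, 0, 0, 0.062], [0, 14.4, 16.2, -5, 0, 0, 0.062], [0, 14.4, 16.2, -5, 0, 0, 0.062], [0, 14.4, 16.2, -5, 0, 0, 0.062], [0, 14.4, 16.2, -5, 0, 0, 0.062], [0, 14.4, 16.2, -5, 0, 0, 0.062], [0, 14.4, 16.2, -5, 0, 0, 0.062], [0, 14.4, 16.2, -5, 0, 0, 0.062]],
])

```text
clock: 1.77
eef_pos: [458.0, -301.9, 189.2]
tool_rot: [3.141, 0.0, 1.509]
force: [0.3, -0.3, 0.1]
width: 0.2
```

step_arm([
  [[0, 0, 0, 0, 0, 0, 0], [0, 0, 0, 0, 0, 0, 0], [0, 0, 0, 0, 0, 0, 0]],
])

```text
clock: 2.02
eef_pos: [456.7, -303.7, 189.3]
tool_rot: [-3.141, 0.0, 1.503]
force: [-0.6, -0.5, 0.1]
width: -0.3
```

```bash
python3 - <<'E'
from h import *
s=ctrl.read_state(); print(s['clock'],s['eef_pos'],s['tool_rot'],s['force'],s['width'],s['qpos'])
p,d=ctrl.get_image("side"); cv2.imwrite("pics/side1.png",p[:,:,::-1])
X=s['eef_pos']+[0,0,-8]; print(proj("side",X))
E
```

```text
2.0167 [ 456.66487475 -303.72990078  189.30568491] [-3.14104565e+00  4.99999935e-04  1.50334077e+00] [-0.58202565 -0.53114942  0.05592344] -0.2912990209912026 [ 0.73519225  0.56060571 -0.30009694  1.85076419  0.23012906  0.76424552
  0.24383381]
[[277.47439027 171.21858326]]
```

View pics/side1.png

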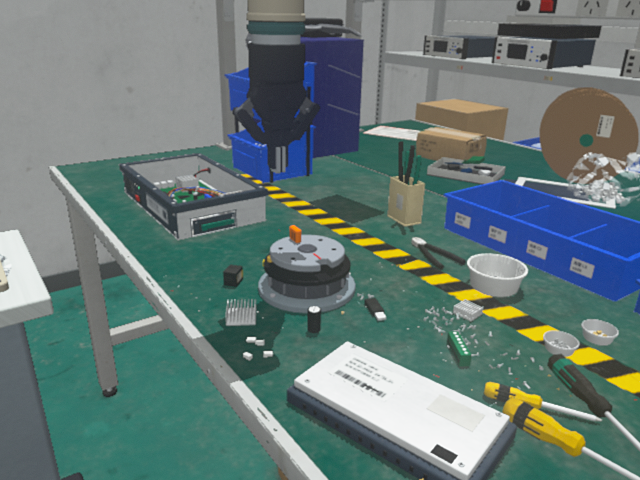

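The shut fingertips show near (278,175), which agrees with the computed pose. Now I'll descend beside the tab.

step_arm([
  [[0, 0, 0, -14, 0, 0, 0], [0, 0, 0, -14, 0, 0, 0], [0, 0, 0, -14, 0, 0, 0], [0, 0, 0, -14, 0, 0, 0], [0, 0, 0, -14, 0, 0, 0], [0, 0, 0, -14, 0, 0, 0], [0, 0, 0, -14, 0, 0, 0], [0, 0, 0, -9, 0, 0, 0], [0, 0, 0, 0, 0, 0, 0], [0, 0, 0, 0, 0, 0, 0]],
])

```text
clock: 2.9
eef_pos: [456.5, -304.2, 82.3]
tool_rot: [-3.141, 0.0, 1.502]
force: [0.5, 1.3, -0.0]
width: 0.4
```

```bash
python3 - <<'E'
from h import *
s=ctrl.read_state(); print(s['clock'],s['eef_pos'],s['tool_rot'],s['force'],s['width'])
for n,b in(("side",(205,150,395,300)),("top",(250,200,410,320))):
    p,d=ctrl.get_image(n);x0,y0,x1,y1=b; c=cv2.resize(p[y0:y1,x0:x1],None,fx=4,fy=4,interpolation=2); cv2.imwrite(f"pics/{n}2.png",c[:,:,::-1])
E
```

```text
2.9 [ 456.47277542 -304.18666897   82.2989783 ] [-3.14101837e+00  9.01414119e-05  1.50182989e+00] [ 0.51752595  1.27857812 -0.04091654] 0.3681295182024307
```

View pics/side2.png

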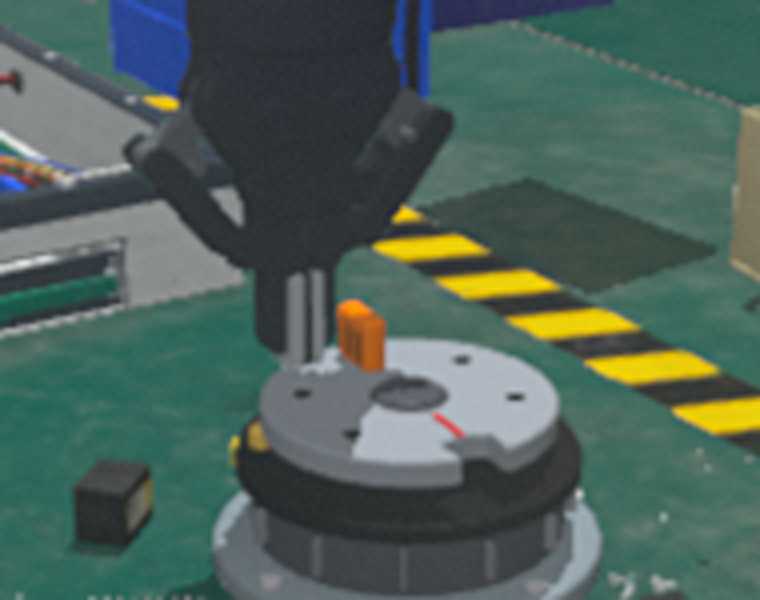

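View pics/top2.png

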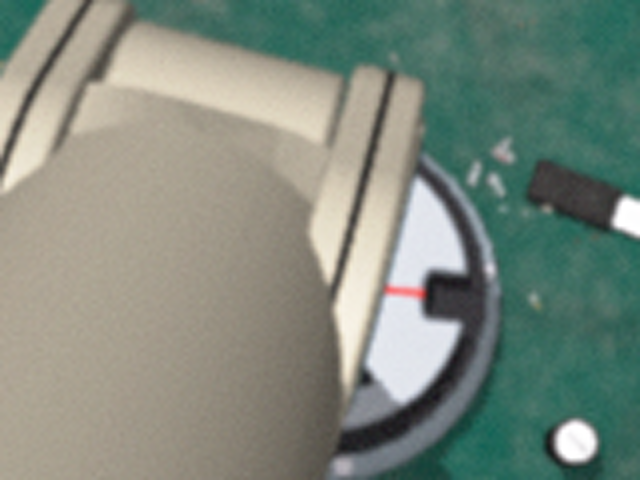

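The fingers stand beside the tab on its counter-clockwise side, with a few millimetres of gap. I'll ease in until they touch.

step_arm([
  [[0, 2, -0.1, 0, 0, 0, 0], [0, 2, -0.1, 0, 0, 0, 0], [0, 2, -0.1, 0, 0, 0, 0], [0, 2, -0.1, 0, 0, 0, 0], [0, 2, -0.1, 0, 0, 0, 0], [0, 0, 0, 0, 0, 0, 0], [0, 0, 0, 0, 0, 0, 0]],
])

```text
clock: 3.58
eef_pos: [467.0, -304.1, 82.3]
tool_rot: [3.142, -0.0, 1.503]
force: [-0.6, -0.4, -0.1]
width: -0.3
```

```bash
cat > look.py <<'E'
from h import *
import sys
k=sys.argv[1]
s=ctrl.read_state(); print(s['clock'],s['eef_pos'].round(1),s['tool_rot'].round(3),s['force'].round(1),s['qpos'].round(2))
p,d=ctrl.get_image("side"); c=cv2.resize(p[150:300,205:395],None,fx=4,fy=4,interpolation=2); cv2.imwrite(f"pics/s{k}.png",c[:,:,::-1])
hsv=cv2.cvtColor(p,cv2.COLOR_RGB2HSV)
C=np.array([483.5,-343])
def blob(lo,hi,z):
    m=np.zeros(p.shape[:2],np.uint8); 
    for l,h in zip(lo,hi): m|=cv2.inRange(hsv,np.array(l),np.array(h))
    m[:215]=0;m[290:]=0;m[:,:262]=0;m[:,360:]=0
    n,l,st,c=cv2.connectedComponentsWithStats(m)
    for i in range(1,n):
        if st[i,4]>5:
            w=plane("side",c[i],z)[0]; v=w[:2]-C; print(st[i],w.round(1),"r",np.hypot(*v).round(1),"ang",np.degrees(np.arctan2(v[1],v[0])).round(1))
print("tab");blob([(5,150,80)],[(18,255,255)],78)
print("red");blob([(0,110,80),(172,110,80)],[(4,255,255),(180,255,255)],67)
E
python3 look.py 3
```

```text
3.5833 [ 467.  -304.1   82.3] [ 3.142 -0.     1.503] [-0.6 -0.4 -0.1] [ 0.68  0.73 -0.23  1.9   0.3   0.54  0.17]
tab
[292 226   9  17 102] [ 485.  -311.5   78. ] r 31.6 ang 87.3
red
[314 254   7   5  10] [ 481.4 -371.9   67. ] r 29.0 ang -94.1
```

View pics/s3.png

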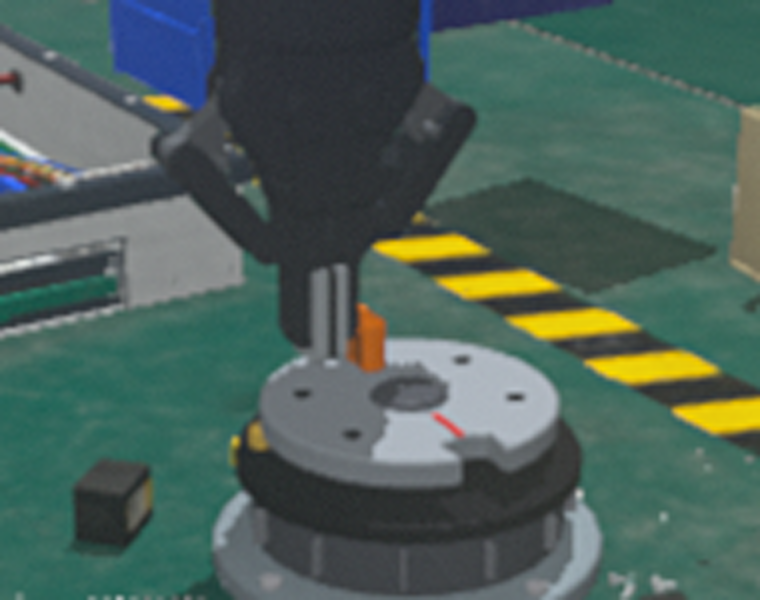

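step_arm([
  [[0, 2, -0.1, 0, 0, 0, 0], [0, 2, -0.1, 0, 0, 0, 0], [0, 2, -0.3, 0, 0, 0, 0], [0, 2, -0.4, 0, 0, 0, 0], [0, 0, 0, 0, 0, 0, 0], [0, 0, 0, 0, 0, 0, 0]],
])

```text
clock: 4.13
eef_pos: [475.0, -304.8, 82.2]
tool_rot: [-3.141, -0.0, 1.503]
force: [-1.5, 1.0, -0.6]
width: -0.2
```

```bash
python3 look.py 4
```

```text
4.1333 [ 475.  -304.8   82.2] [-3.141 -0.     1.503] [-1.5  1.  -0.6] [ 0.67  0.74 -0.23  1.88  0.3   0.56  0.17]
tab
[297 224   8  18  95] [ 493.2 -311.    78. ] r 33.5 ang 73.1
red
[311 254   5   6  10] [ 474.8 -370.6   67. ] r 28.9 ang -107.5
```

View pics/s4.png

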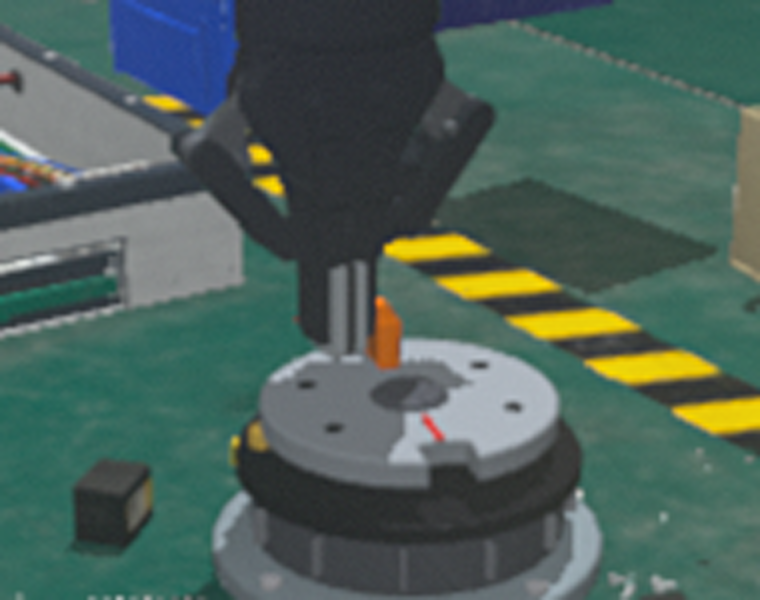

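Contact made: the notch has moved to −107.5°. I'll work out the arc, stopping about 10° short.

```bash
python3 - <<'E'
from h import *
C=np.array([483.5,-343]);P=np.array([475,-304.8])
for k,f in enumerate(np.linspace(72.5,-26,31)[1:]):
    f=np.radians(f);u=np.array([np.cos(f),np.sin(f)]);t=np.array([-u[1],u[0]])
    Q=C+36.5*u+19*t; d=(Q-P).round(1);P=P+d; print(k,d)
print(P)
E
```

```text
0 [3.7 2.7]
1 [2.3 0.2]
2 [2.4 0. ]
3 [ 2.3 -0. ]
4 [ 2.4 -0.2]
5 [ 2.3 -0.3]
6 [ 2.3 -0.5]
7 [ 2.3 -0.6]
8 [ 2.3 -0.7]
9 [ 2.2 -0.9]
10 [ 2.1 -1. ]
11 [ 2.1 -1.1]
12 [ 2.  -1.2]
13 [ 2.  -1.3]
14 [ 1.8 -1.4]
15 [ 1.8 -1.6]
16 [ 1.7 -1.6]
17 [ 1.6 -1.8]
18 [ 1.5 -1.8]
19 [ 1.4 -1.9]
20 [ 1.3 -2. ]
21 [ 1.1 -2. ]
22 [ 1.  -2.1]
23 [ 1.  -2.2]
24 [ 0.8 -2.2]
25 [ 0.6 -2.3]
26 [ 0.5 -2.3]
27 [ 0.4 -2.3]
28 [ 0.3 -2.4]
29 [ 0.1 -2.3]
[ 524.6 -341.9]
```

step_arm([
  [[0, 3.7, 2.7, 0, 0, 0, -0.081], [0, 2.3, 0.2, 0, 0, 0, -0.081], [0, 2.4, 0, 0, 0, 0, -0.081], [0, 2.3, 0, 0, 0, 0, -0.081], [0, 2.4, -0.2, 0, 0, 0, -0.081], [0, 2.3, -0.3, 0, 0, 0, -0.081], [0, 2.3, -0.5, 0, 0, 0, -0.081], [0, 2.3, -0.6, 0, 0, 0, -0.081], [0, 2.3, -0.7, 0, 0, 0, -0.081], [0, 2.2, -0.9, 0, 0, 0, -0.081]],
])

```text
clock: 5.02
eef_pos: [500.1, -304.6, 82.4]
tool_rot: [-3.141, -0.001, 0.69]
force: [-0.5, 2.5, 0.4]
width: 0.1
```

```bash
python3 look.py 5
```

```text
5.0167 [ 500.1 -304.6   82.4] [-3.141e+00 -1.000e-03  6.900e-01] [-0.5  2.5  0.4] [ 0.51  0.75 -0.02  1.83  0.02  0.57 -0.4 ]
tab
[309 224  10  18 122] [ 512.5 -316.5   78. ] r 39.3 ang 42.4
red
[299 254   5   5   9] [ 461.5 -360.2   67. ] r 27.9 ang -142.0
```

View pics/s5.png

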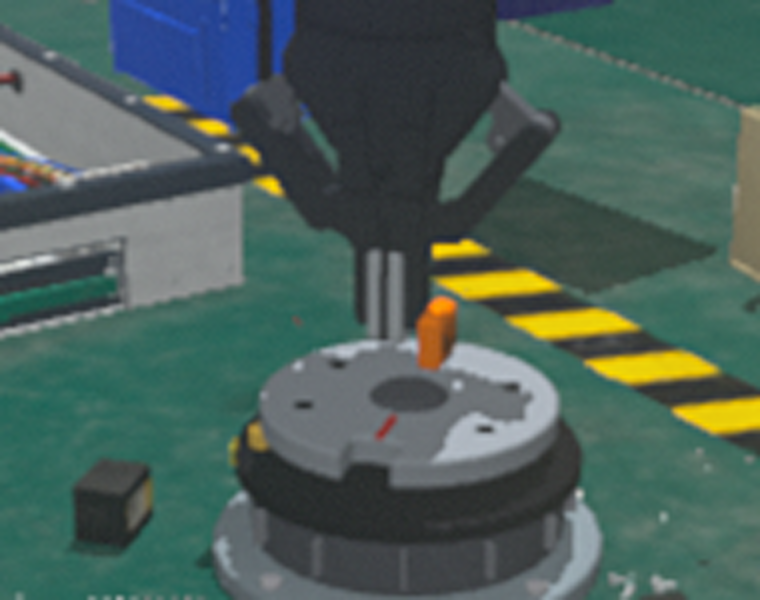

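It tracks well, with the notch at −142° and about 75° still to go.

step_arm([
  [[0, 2.1, -1.0, 0, 0, 0, -0.057], [0, 2.1, -1.1, 0, 0, 0, -0.057], [0, 2.0, -1.2, 0, 0, 0, -0.057], [0, 2.0, -1.3, 0, 0, 0, -0.057], [0, 1.8, -1.4, 0, 0, 0, -0.057], [0, 1.8, -1.6, 0, 0, 0, -0.057], [0, 1.7, -1.6, 0, 0, 0, -0.057], [0, 1.6, -1.8, 0, 0, 0, -0.057], [0, 1.5, -1.8, 0, 0, 0, -0.057], [0, 1.4, -1.9, 0, 0, 0, -0.057]],
])

```text
clock: 5.9
eef_pos: [517.7, -319.8, 82.4]
tool_rot: [-3.141, -0.0, 0.122]
force: [-1.1, 1.6, 0.2]
width: 0.3
```

step_arm([
  [[0, 1.3, -2.0, 0, 0, 0, -0.057], [0, 1.1, -2.0, 0, 0, 0, -0.057], [0, 1.0, -2.1, 0, 0, 0, -0.057], [0, 1.0, -2.2, 0, 0, 0, -0.057], [0, 0.8, -2.2, 0, 0, 0, -0.057], [0, 0.6, -2.3, 0, 0, 0, -0.057], [0, 0.5, -2.3, 0, 0, 0, -0.057], [0, 0.4, -2.3, 0, 0, 0, -0.057], [0, 0, 0, 0, 0, 0, 0], [0, 0, 0, 0, 0, 0, 0]],
])

```text
clock: 6.73
eef_pos: [524.4, -337.5, 82.3]
tool_rot: [3.141, -0.001, -0.33]
force: [-0.5, 0.4, 0.8]
width: 0.0
```

```bash
python3 look.py 6
```

```text
6.7333 [ 524.4 -337.5   82.3] [ 3.141e+00 -1.000e-03 -3.300e-01] [-0.5  0.4  0.8] [ 0.37  0.8   0.26  1.72 -0.31  0.65 -1.1 ]
tab
[324 233  16  15 215] [ 518.4 -355.8   78. ] r 37.1 ang -20.1
red
```

View pics/s6.png

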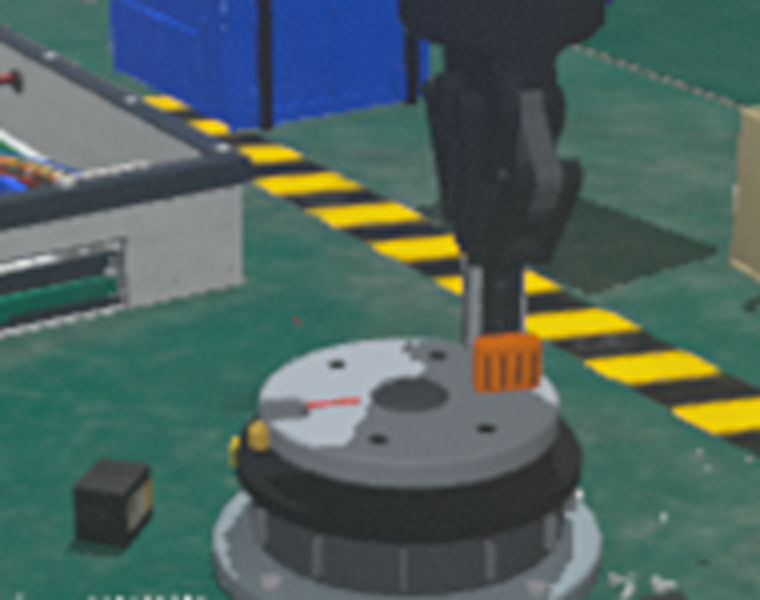

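```bash
python3 - <<'E'
from h import *
f=lambda x,y:((x+.5)/4+205-.5,(y+.5)/4+150-.5)
C=np.array([483.5,-343])
h=plane("side",f(411,394),70)[0];print("hub",h)
for q in(f(308,405),f(360,401)):
    w=plane("side",q,67)[0][:2];print(w,[np.degrees(np.arctan2(*(w-c)[::-1])) for c in (C,h[:2])])
w=plane("side",f(259,433),54)[0][:2];print("pin",w,np.degrees(np.arctan2(*(w-h[:2])[::-1])),np.degrees(np.arctan2(*(w-C)[::-1])))
E
```

```text
hub [ 481.24406443 -346.69236047   70.        ]
[ 447.20338051 -328.93402282] [np.float64(158.81722709046997), np.float64(152.44985988608457)]
[ 465.38997123 -336.26075054] [np.float64(159.5883550112366), np.float64(146.65605053573222)]
pin [ 433.31953817 -316.30021053] 147.6184807771567 151.9836554048642
```

About 15° remain by the arc model. I'll push 13° more, then back off and measure with the top camera.

step_arm([
  [[0, 0.3, -2.4, 0, 0, 0, -0.057], [0, 0.1, -2.3, 0, 0, 0, -0.057], [0, 0, -2.3, 0, 0, 0, -0.057], [0, -0.2, -2.3, 0, 0, 0, -0.057], [0, 0, 0, 0, 0, 0, 0], [0, 2, 4, 0, 0, 0, 0], [0, 4, 8, 0, 0, 0, 0], [0, 0, 0, 20, 0, 0, 0], [0, 0, 0, 30, 0, 0, 0], [0, 0, 10, 30, 0, 0, 0]],
])

```text
clock: 7.62
eef_pos: [529.8, -325.8, 162.6]
tool_rot: [3.14, 0.0, -0.561]
force: [1.0, -1.2, 0.3]
width: 0.2
```

step_arm([
  [[0, 0, 25, 5, 0, 0, 0], [0, 0, 30, 0, 0, 0, 0], [0, 0, 30, 0, 0, 0, 0], [0, 0, 30, 0, 0, 0, 0], [0, 0, 30, 0, 0, 0, 0], [0, 0, 30, 0, 0, 0, 0], [0, 0, 25, 0, 0, 0, 0], [0, 0, 0, 0, 0, 0, 0]],
])

```text
clock: 8.28
eef_pos: [530.7, -116.7, 166.9]
tool_rot: [-3.138, 0.003, -0.55]
force: [-0.7, 1.0, -0.3]
width: -0.1
```

```bash
cat > top.py <<'E'
from h import *
import sys
k=sys.argv[1]
s=ctrl.read_state(); print(s['clock'],s['eef_pos'].round(1),s['tool_rot'].round(3),s['force'].round(1))
p,d=ctrl.get_image("top"); np.savez(f"t{k}.npz",p=p)
c=cv2.resize(p[220:330,270:420],None,fx=5,fy=5,interpolation=cv2.INTER_CUBIC); cv2.imwrite(f"pics/t{k}.png",c[:,:,::-1])
E
python3 top.py 7;python3 look.py 7
```

```text
8.2833 [ 530.7 -116.7  166.9] [-3.138e+00  3.000e-03 -5.500e-01] [-0.7  1.  -0.3]
8.3333 [ 530.9 -120.2  167.2] [-3.14e+00  1.00e-03 -5.53e-01] [-0.3  0.3  0.1] [-0.09  0.61  0.4   1.9  -0.35  0.71 -1.61]
tab
[325 235  17  15 237] [ 515.4 -362.9   78. ] r 37.6 ang -32.0
red
```

View pics/t7.png

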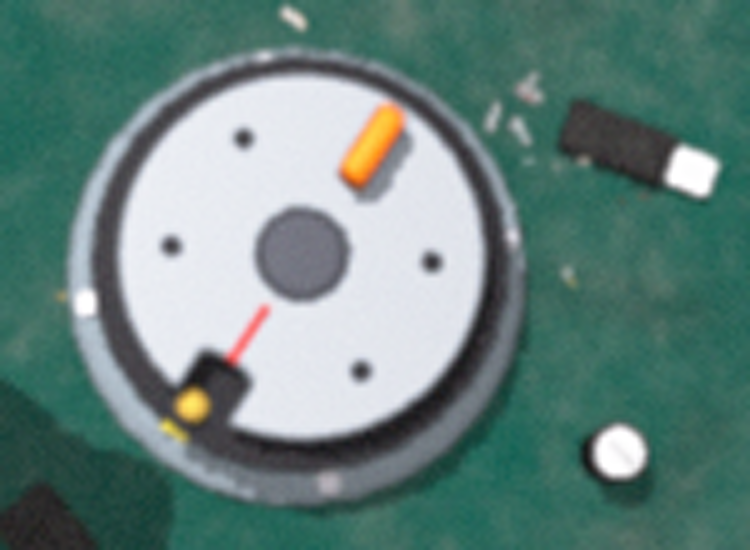

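View pics/s7.png

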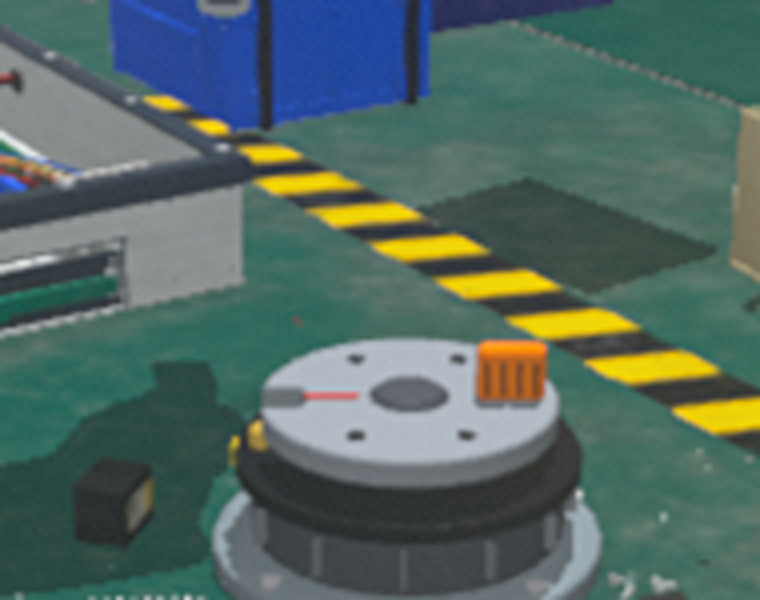

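```bash
python3 - <<'E'
from h import *
f=lambda x,y:((x+.5)/5+270-.5,(y+.5)/5+220-.5)
C=np.array([483.3,-343.1])
a=lambda q,z:(lambda w:(w.round(1),np.degrees(np.arctan2(*(w-C)[::-1])).round(1)))(plane("top",q,z)[0][:2])
print("red",a(f(266,309),67),a(f(230,362),67))
print("notch corners",a(f(199,350),67),a(f(251,377),67),"wide", a(f(180,396),67),a(f(232,428),67))
print("pin",a(f(192,405),55),"mark",a(f(173,431),46))
print("tab",a(f(373,146),88), a(f(394,110),88),a(f(352,183),88))
# line direction
p=plane("top",[f(266,309),f(230,362)],67);v=p[1]-p[0];print(np.degrees(np.arctan2(v[1],v[0])))
E
```

```text
red (array([ 466.5, -332.5]), np.float64(147.8)) (array([ 450.2, -321.9]), np.float64(147.4))
notch corners (array([ 453.6, -312.4]), np.float64(134.0)) (array([ 445.7, -328.4]), np.float64(158.6)) wide (array([ 439.5, -306.9]), np.float64(140.4)) (array([ 430.2, -322.9]), np.float64(159.2))
pin (array([ 437.6, -310.5]), np.float64(144.5)) mark (array([ 429.9, -304.7]), np.float64(144.3))
tab (array([ 514.4, -363.5]), np.float64(-33.2)) (array([ 525.6, -369.7]), np.float64(-32.2)) (array([ 503.1, -357.3]), np.float64(-35.7))
146.98368674643598
```

The notch points to about 147°, the pin to 144.4°, and the tab agrees. That leaves about 2.8° (2.7 mm), so I'll nudge it 2 mm further at the tab for margin.

step_arm([
  [[0, 0, -25, 0, 0, 0, 0], [0, 0, -30, 0, 0, 0, 0], [0, 0, -30, 0, 0, 0, 0], [0, 0, -30, 0, 0, 0, 0], [0, 0, -30, 0, 0, 0, 0], [0, 0, -30, 0, 0, 0, 0], [0, 0, -25, 0, 0, 0, 0], [0, 0, -10, 0, 0, 0, 0], [0, 0, 0, -10, 0, 0, 0], [0, 0, 0, -20, 0, 0, 0]],
])

```text
clock: 9.22
eef_pos: [531.3, -336.0, 138.5]
tool_rot: [-3.141, -0.004, -0.563]
force: [-0.2, 0.4, -0.1]
width: -0.0
```

step_arm([
  [[0, 0, 0, -30, 0, 0, 0], [0, 0, 0, -25, 0, 0, 0], [0, 0, 0, 0, 0, 0, 0], [0, 0, 0, 0, 0, 0, 0]],
])

```text
clock: 9.55
eef_pos: [529.5, -332.5, 80.8]
tool_rot: [-3.141, 0.004, -0.56]
force: [-0.7, -0.0, 0.3]
width: 0.1
```

step_arm([
  [[0, -2.5, -5, 0, 0, 0, 0], [0, -2.5, -4, 0, 0, 0, 0], [0, -1, -2, 0, 0, 0, 0], [0, 0, 0, 0, 0, 0, 0], [0, 0, 0, 0, 0, 0, 0]],
])

```text
clock: 9.97
eef_pos: [524.5, -346.4, 83.3]
tool_rot: [-3.142, -0.002, -0.562]
force: [0.9, 0.0, 0.6]
width: -0.2
```

```bash
python3 look.py 8
```

```text
9.9667 [ 524.5 -346.4   83.3] [-3.142e+00 -2.000e-03 -5.620e-01] [0.9 0.  0.6] [ 0.35  0.82  0.33  1.71 -0.38  0.68 -1.26]
tab
[324 235  17  15 234] [ 514.6 -363.7   78. ] r 37.3 ang -33.6
red
```

step_arm([
  [[0, -0.4, -0.7, 0, 0, 0, 0], [0, -0.4, -0.7, 0, 0, 0, 0], [0, 0, 0, 0, 0, 0, 0], [0, 2, 4, 0, 0, 0, 0], [0, 5, 9, 0, 0, 0, 0], [0, 0, 0, 20, 0, 0, 0], [0, 0, 0, 30, 0, 0, 0], [0, 0, 15, 30, 0, 0, 0], [0, 0, 30, 0, 0, 0, 0], [0, 0, 30, 0, 0, 0, 0]],
])

```text
clock: 10.85
eef_pos: [531.8, -259.4, 164.4]
tool_rot: [-3.141, -0.005, -0.563]
force: [-0.5, 1.4, -1.4]
width: 0.4
```

step_arm([
  [[0, 0, 30, 0, 0, 0, 0], [0, 0, 30, 0, 0, 0, 0], [0, 0, 30, 0, 0, 0, 0], [0, 0, 30, 0, 0, 0, 0], [0, 0, 0, 0, 0, 0, 0], [0, 0, 0, 0, 0, 0, 0]],
])

```text
clock: 11.35
eef_pos: [530.9, -135.8, 162.2]
tool_rot: [-3.141, 0.001, -0.556]
force: [0.5, -1.7, 0.9]
width: 0.0
```

```bash
python3 top.py 9;python3 look.py 9
```

```text
11.35 [ 530.9 -135.8  162.2] [-3.141e+00  1.000e-03 -5.560e-01] [ 0.5 -1.7  0.9]
11.4 [ 530.8 -138.1  162.4] [ 3.142 -0.    -0.559] [-0.9 -0.8 -0. ] [-0.06  0.62  0.4   1.89 -0.36  0.7  -1.58]
tab
[325 236  17  14 225] [ 514.5 -364.3   78. ] r 37.6 ang -34.6
red
```

View pics/t9.png

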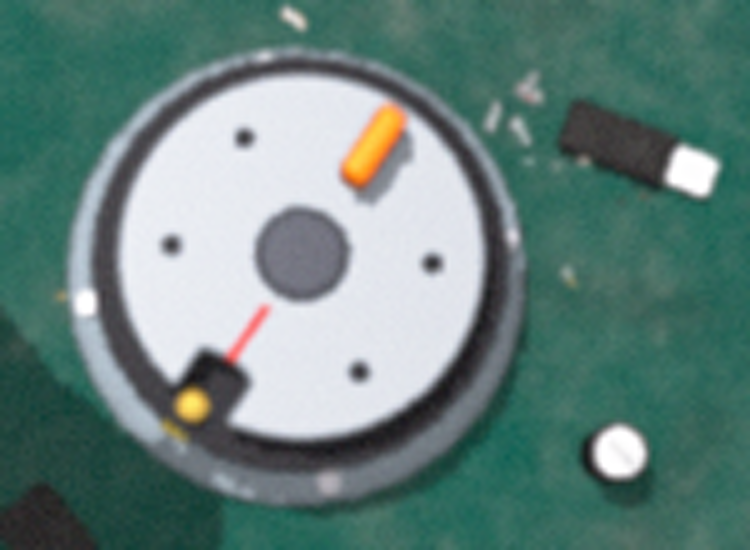

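```bash
cat > ang.py <<'E'
from h import *
import sys
C=np.array([483.3,-343.1]); A=lambda w:np.degrees(np.arctan2(w[1]-C[1],w[0]-C[0])).round(2)
for k in sys.argv[1:]:
    p=np.load(k)["p"].astype(float); r,g,b=p[...,0],p[...,1],p[...,2]
    box=np.zeros(r.shape,bool); box[236:306,294:366]=1
    yy,xx=np.mgrid[:480,:640]
    w=np.clip(r-b-40,0,None)*box*(np.hypot(xx-307.5,yy-301)>9)
    tabm=(xx-330+ (271-yy))>0 if 't' in k and k!='top0.npz' else np.ones_like(box)
    redm=(np.hypot(xx-330,yy-271)<23)&((yy>275) if k!='top0.npz' else xx>335)
    red=np.clip(r-g-25,0,None)*(np.abs(g-b)<40)*box*redm
    c=[(red*xx).sum()/red.sum(),(red*yy).sum()/red.sum()]; wr=plane("top",c,67)[0]
    wt=w*tabm*(~redm)*(np.hypot(xx-330,yy-271)<38); wt[:, :]*= (r-b>80)
    c2=[(wt*xx).sum()/wt.sum(),(wt*yy).sum()/wt.sum()]; t=plane("top",c2,86)[0]
    pm=np.clip(r-b-50,0,None)*(np.hypot(xx-308.4,yy-301)<4.5); c3=[(pm*xx).sum()/pm.sum(),(pm*yy).sum()/pm.sum()]; q=plane("top",c3,54)[0]
    print(k,"red",np.round(c,1),A(wr),"tab",np.round(c2,1),t[:2].round(1),A(t),"pin",np.round(c3,1),q[:2].round(1),A(q))
E
python3 ang.py t7.npz t9.npz
```

```text
t7.npz red [319.9 285.4] 146.99 tab [344.1 248.6] [ 515.  -363.4] -32.67 pin [308.1 300.6] [ 437.7 -310.6] 144.55
t9.npz red [319.8 285.2] 146.55 tab [344.3 248.8] [ 514.7 -363.7] -33.29 pin [308.  300.5] [ 437.7 -310.5] 144.45
```

The notch is at 146.6° by the red line, or 146.7° by the tab. The pin is at 144.5°. That is about 2 mm off, which is inside the 4.5 mm limit. Next I'll move over the hub.

step_arm([
  [[0, -5.3, -22, 0, 0, 0, 0], [0, -5.3, -22, 0, 0, 0, 0], [0, -5.3, -22, 0, 0, 0, 0], [0, -5.3, -22, 0, 0, 0, 0], [0, -5.3, -22, 0, 0, 0, 0], [0, -5.3, -22, 0, 0, 0, 0], [0, -5.3, -22, 0, 0, 0, 0], [0, -5.3, -22, 0, 0, 0, 0], [0, -5, -26, 0, 0, 0, 0], [0, 0, 0, 0, 0, 0, 0]],
])

```text
clock: 12.28
eef_pos: [479.8, -349.9, 163.0]
tool_rot: [3.136, -0.004, -0.571]
force: [-0.4, -0.8, -0.4]
width: 0.2
```

step_arm([
  [[0, 0, 0, -20, 0, 0, 0], [0, 0, 0, -20, 0, 0, 0], [0, 0, 0, -20, 0, 0, 0], [0, 0, 0, -10, 0, 0, 0], [0, 0, 0, 0, 0, 0, 0], [0, 0, 0, 0, 0, 0, 0], [0, 0, 0, 0, 0, 0, 0]],
])

```text
clock: 12.87
eef_pos: [483.5, -342.1, 93.3]
tool_rot: [3.141, -0.002, -0.562]
force: [0.6, -0.3, -0.2]
width: -0.1
```

```bash
python3 look.py 10
```

```text
12.8667 [ 483.5 -342.1   93.3] [ 3.141e+00 -2.000e-03 -5.620e-01] [ 0.6 -0.3 -0.2] [ 0.37  0.76  0.32  1.81 -0.38  0.63 -1.21]
tab
[325 236  17  14 225] [ 514.5 -364.3   78. ] r 37.6 ang -34.6
red
```

View pics/s10.png

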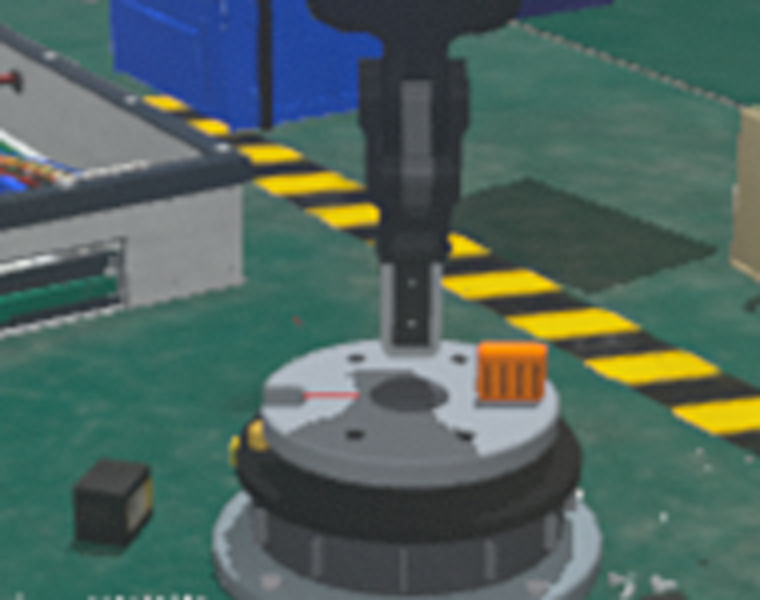

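The fingers are centred over the hub at (411,355) in the crop and clear of the tab. I'll press down in small steps.

step_arm([
  [[0, 0, 0, -8, 0, 0, 0], [0, 0, 0, -4, 0, 0, 0], [0, 0, 0, -2, 0, 0, 0], [0, 0, 0, -2, 0, 0, 0], [0, 0, 0, -2, 0, 0, 0], [0, 0, 0, 0, 0, 0, 0]],
])

```text
clock: 13.42
eef_pos: [483.0, -341.0, 74.1]
tool_rot: [-3.141, 0.0, -0.561]
force: [0.2, -0.4, 0.4]
width: -0.1
```

step_arm([
  [[0, 0, 0, -2, 0, 0, 0], [0, 0, 0, -2, 0, 0, 0], [0, 0, 0, -1, 0, 0, 0], [0, 0, 0, 0, 0, 0, 0], [0, 0, 0, 0, 0, 0, 0]],
])

```text
clock: 13.83
eef_pos: [483.2, -341.4, 69.1]
tool_rot: [3.141, -0.0, -0.561]
force: [0.4, 0.7, 0.1]
width: -0.2
```

```bash
python3 look.py 11
```

```text
13.8333 [ 483.2 -341.4   69.1] [ 3.141 -0.    -0.561] [0.4 0.7 0.1] [ 0.38  0.8   0.3   1.82 -0.4   0.58 -1.2 ]
tab
[325 241  16  14 215] [ 503.3 -379.4   78. ] r 41.4 ang -61.4
red
```

View pics/s11.png

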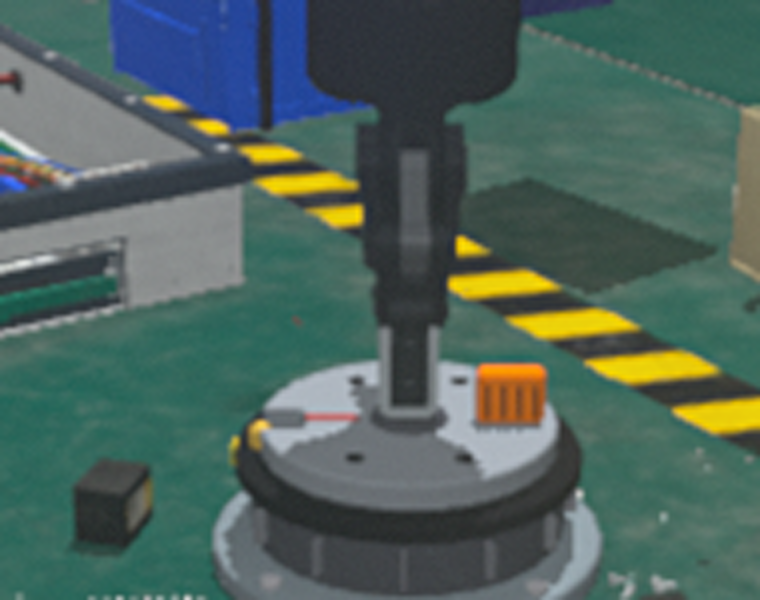

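The disc has sunk round the pin, which now shows in the notch at (260,433). I'll press on until it bottoms out.

step_arm([
  [[0, 0, 0, -1, 0, 0, 0], [0, 0, 0, -1, 0, 0, 0], [0, 0, 0, -1, 0, 0, 0], [0, 0, 0, 0, 0, 0, 0], [0, 0, 0, 0, 0, 0, 0]],
])

```text
clock: 14.3
eef_pos: [483.2, -341.6, 68.0]
tool_rot: [-3.141, -0.001, -0.561]
force: [-2.9, 3.1, 15.1]
width: -0.1
```

step_arm([
  [[0, 0, 0, -1, 0, 0, 0], [0, 0, 0, 0, 0, 0, 0], [0, 0, 0, 0, 0, 0, 0]],
])

```text
clock: 14.55
eef_pos: [483.2, -341.6, 67.9]
tool_rot: [-3.141, -0.001, -0.562]
force: [-4.3, 3.3, 22.8]
width: 0.1
```

It has bottomed at tip height 60 mm with 23 N. Now I'll lift straight off and look.

step_arm([
  [[0, 0, 0, 3, 0, 0, 0], [0, 0, 0, 5, 0, 0, 0], [0, 0, 0, 15, 0, 0, 0], [0, 0, 0, 25, 0, 0, 0], [0, 0, 0, 30, 0, 0, 0], [0, 0, 0, 30, 0, 0, 0], [0, 0, 30, 0, 0, 0, 0], [0, 0, 30, 0, 0, 0, 0], [0, 0, 30, 0, 0, 0, 0], [0, 0, 30, 0, 0, 0, 0]],
])

```text
clock: 15.38
eef_pos: [483.0, -220.1, 173.4]
tool_rot: [-3.142, -0.0, -0.562]
force: [0.7, 1.0, -0.0]
width: -0.0
```

step_arm([
  [[0, 0, 30, 0, 0, 0, 0], [0, 0, 30, 0, 0, 0, 0], [0, 0, 20, 0, 0, 0, 0], [0, 0, 0, 0, 0, 0, 0], [0, 0, 0, 0, 0, 0, 0], [0, 0, 0, 0, 0, 0, 0]],
])

```text
clock: 15.88
eef_pos: [483.3, -142.2, 173.4]
tool_rot: [3.141, -0.001, -0.562]
force: [0.9, -2.2, 0.1]
width: 0.2
```

```bash
python3 top.py 12;python3 look.py 12; python3 - <<'E'
from h import *
a=np.load("top0.npz")["p"];b=np.load("t12.npz")["p"]
cv2.imwrite("pics/cmp.png",np.vstack([x[225:385,250:450] for x in(a,b)])[:,:,::-1])
p,d=ctrl.get_image("top");K,R,t=cam("top")
def hgt(m):
    v,u=np.nonzero(m&(d>0)); r=np.c_[u,v,np.ones(len(u))]@np.linalg.inv(K).T*d[v,u][:,None]; return ((r-t)@R)[:,2]
yy,xx=np.mgrid[:480,:640]; rr=np.hypot(xx-330,yy-271)
d0=d.copy(); print("disc z now",np.median(hgt((rr<25)&(rr>14))),"hub",np.median(hgt(rr<6)))
d=np.load("top0.npz")["d"]; print("before",np.median(hgt((rr<25)&(rr>14))),np.median(hgt(rr<6)))
E
```

```text
15.8833 [ 483.3 -142.2  173.4] [ 3.141e+00 -1.000e-03 -5.620e-01] [ 0.9 -2.2  0.1]
15.9333 [ 483.2 -142.7  173.4] [ 3.141e+00 -1.000e-03 -5.630e-01] [0.2 0.1 0.5] [-0.05  0.55  0.41  2.   -0.34  0.66 -1.55]
tab
[325 242  17  14 222] [ 501.6 -381.7   78. ] r 42.7 ang -65.0
red
disc z now 57.86747444601028 hub 60.63572947543123
before 67.83943904805396 70.82272425959499
```

View pics/t12.png

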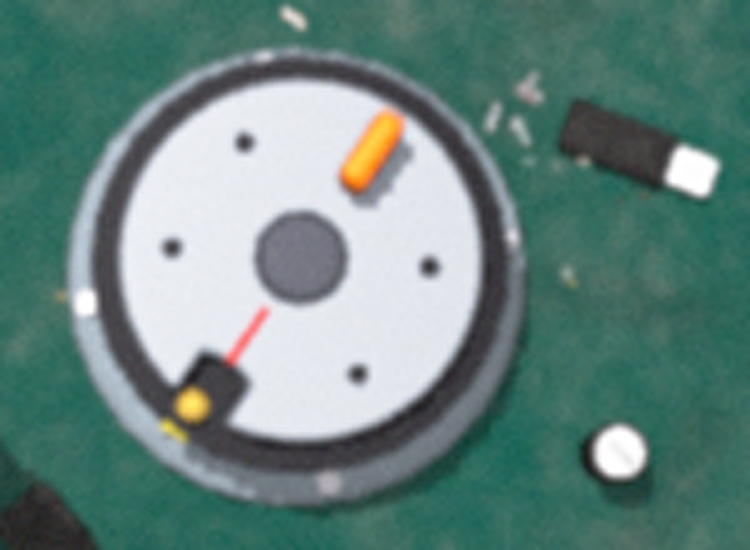

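View pics/cmp.png

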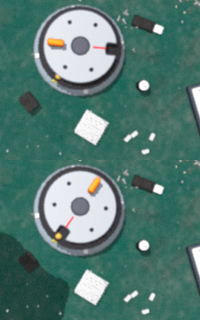

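The disc is 10 mm down, the pin sits in the notch, the small parts are unmoved and the hand is clear. I'm handing in.

```bash
python3 -c "
from cell import ctrl
print(ctrl.finish_job())"
```

```text
the job is handed in; nothing more can be done
None
```

The disc is home with its notch round the pin, and the job was handed in at about 16 s of the 51 s allowed. With the fingers shut I pushed the orange tab about 120° clockwise on its counter-clockwise face. I then pressed the hub until it bottomed, at about 23 N, and moved the hand away.

- **Disc height:** depth readings on the top face went from 67.8 to 57.9 mm and on the hub from 70.8 to 60.6 mm, so it is about 10 mm down.
- **Notch and pin:** the pin shows inside the notch in the last top view. Just before pressing, the top camera put the notch about 2 mm off centre, which is inside the 4.5 mm limit. The side camera put it nearer centre, at about 1 mm. I went by the top camera and did not measure this again after pressing.
- **Small parts:** the before and after top views show them where they were. This was a comparison by eye.
- **Hand:** it ended about 200 mm to the side of the stage, touching nothing.

One reading was odd. While the disc sank, the force sensor showed almost no force instead of the expected 4 to 6 N; it rose only at the bottom stop.

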